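# Draw the deep bolt of the craft chest with the hook rod

## Task

Take the hook rod from its rest, reach it into the slot of the wooden chest, catch the upright pin of the bolt from behind and draw the bolt fully back towards the chest's open front; against the stop keep up a firm, steady pull of about 13 N for about a second so that the catch sets, but never press harder than 18 N on the bolt or the chest. Then lay the rod back in the two notches of its rest as it lay before and let go. Only the rod may touch the bolt, and the spool, the pumpkin and the glue bottle stay where they are.

Things in the scene. Friction and masses are not known exactly. Their poses are not given: they have to be found in the camera images.
- chest: Fixed plywood chest, 160 deep (its x), 180 wide, 105 mm high. Origin: at table level in the plane of its front face, straight below the line along which the bolt's pin travels. x points from the front into the chest, y to the left seen from the front, z up. A slot runs right through it along x, from y = -56 to +28 mm; floor 30 mm above the table.
- slot_mouth (a point): Where the pin's line leaves the slot at the chest's open front face, 60 mm above the table: chest (0, 0, 60 mm), same axes as the chest. Three steel guard bars, 6 mm thick, cross the slot on top at x = 60, 100 and 144 mm, undersides 104 mm above the table; in front of the first bar the slot is open to above.
- bolt (a joint): How far the steel bolt on the slot's floor is drawn towards the open front (chest -x), in m: 0 shot; it starts between 0 and 0.008. A rigid stop hidden inside the chest ends its travel, set anew each time somewhere between 0.026 and 0.050: it can only be felt. Friction holds it where it is left; about 3 N moves it. The bolt bar is 16 mm wide, its top 39 mm above the table.
- pin_mid (a point): Point on the axis of the upright round steel pin standing on the bolt, 60 mm above the table. Pin 10 mm thick, top 76 mm above the table. In the chest frame it stands at y = 0, x = 75 mm minus the bolt's value (25 to 49 mm when fully drawn). It stands on a stiff buffer spring: against the stop it gives along x by about 2 mm at 20 N and springs back when let go.
- rod_grip (a point): Centre of the hook rod's plain wooden handle: 120 long (rod x), 20 wide (y), 24 mm high (z). Whole rod 0.1 to 0.2 kg, balanced about 20 mm ahead of this point. x points along the rod towards the hook, z up. It starts lying in the rest.
- rod_hook (a point): Corner of the hook, on the rod's axis 170 mm ahead of rod_grip. The shank, an 8 mm round steel bar, bends here square and level to the rod's +y side (left, seen from the handle towards the hook); this arm ends 28 mm from the axis. Its pulling face lies 4 mm nearer the handle than this point.
- rest_seat (a point): Where rod_grip lies when the rod is in its fixed wooden rest, 60 mm above the table; x along the rest, towards the hook end. Two uprights stand 48 mm either side of it along x, each 12 thick, 52 mm wide, with a notch 32 mm wide: floor 48, sides 62 mm above the table. The handle lies across both notches, free between them. Base 130 x 70 mm.
- spool: Bystander: wooden spool, 60 mm wide, 40 mm high, standing; origin under its centre.
- pumpkin: Bystander: small white ceramic pumpkin, 76 mm wide, 58 mm high; origin under its centre.
- glue: Bystander: white plastic glue bottle, 48 mm wide, 120 mm high; origin under its centre.
Mind the look-alikes: they are no part of the job. Of the things like the part that bears rod_grip, leave any that is purple; of the rest the smaller one is meant.

How it is judged:
By the outcome, as a careful person would: the job done as asked, in the order asked, and still so for the second after the job is handed in, with the robot touching nothing.
It also fails if it takes over 67 s, if anything falls off the work surface, if the arm or the gripper's body presses on something with over 40 N, if the wrist force passes 120 N, or if a joint passes its speed limit or range.

## Robot

A 6-joint arm with a two-finger parallel gripper is mounted at the origin on the work surface. World frame = base frame: x ahead of the robot, y to its left, z up, the work surface at z = 0. Lengths are in m, angles in rad, forces in N, time in s.
With the tool pointing down it reaches from about 0.375 to 0.975 m from the base axis. Payload 3.8 kg.
Tool frame: the origin (TCP) lies where the fingers leave the gripper's body, on its centre line; the fingertips stand 73 mm ahead of it and the grasp point (between the pads) lies 54 mm ahead of it (nose_length is the distance from the TCP to the fingertips, in m); z points along the fingers, y is the line along which they close (so a half turn about z gives the same grasp; the last joint's range is limited). The gripper opens to 85 mm and grips with 20 to 120 N. Pads are 22 mm wide; open, the fingers measure 114 mm over their backs; the gripper's body (76 mm by 85 mm) begins 54 mm behind the grasp point. The pads swing forward as they close: fully open they stand 13 mm farther back than shut.
Start: joints at [-1.247, 0.264, 1.604, -0, 1.274, -0.037], TCP at [0.238, -0.632, 0.304] pointing down, gripper open.
Joint ranges: [-2.63, 2.63], [-0.94, 2.18], [0.31, 2.57], [-1.31, 4.45], [0, 2.66], [-2.55, 2.55]. Speed limits (rad/s): [2.57, 2.57, 3.14, 3.14, 3.14, 3.14].

## Interface

Orientations are given as a rotation vector (axis times angle).
In Python, from workcell import read_state, read_camera, calibration, finish_job, look_for, cut_out, tip_of, nose_length gives the robot as it stands.
- The arm moves only by the tool step_arm, never from a script. Its argument "targets" is a list of rows, each a list of 3 entries, a list of its own where there are three numbers: the turn, a rotation vector about the tool's x, y, z in rad, then the shift along the tool's x, y, z in mm, then the finger opening in mm, from 0 to 85.4. In form: [[[ax, ay, az], [x, y, z], grip], ...]. A call has 1 to 5 rows; each row shifts and turns the commanded pose from where the row before left it, along the tool's axes as they then stand; what a row does not reach is not made up. A row lasts 1/12 s, in which the tool goes at most 41.7 mm and 7.16 degrees, less where a joint would pass 70% of its speed; a pose out of reach is approached as far as the arm can. A call with a gripper value outside its range is refused whole. The fingers move at their own pace and stop on an object; "grip_force" is the grip in N (left out, the last holds). Time passes only in rows, so rows that do not move let the fingers close. It gives the time, the measured TCP pose, the force, the opening and the grip force at its end, in the units of the state.
- read_state(): the state, without advancing time (a new reading comes with each control period).
- read_camera(name): name is "scene" or "side" or "wrist"; returns the picture (400x640x3 uint8, red, green, blue); there is no depth.
- calibration(name): a dict with "camera_matrix" (3x3 intrinsics, pixels), "R" (3x3) and "t" (3): a world point X has camera coordinates R X + t. Camera axes: x right, y down, z forward; pixel columns grow to the right and rows downward; lengths in m; the calibration is good to about 2 mm. A picture is of the moment at which its call begins: read the wrist's pose just before it. calibration takes no time and is no camera call; for the wrist camera it gives the pose at the moment of the call.
- finish_job(): hands the job in; it is judged then, once.
Trained networks look in the newest picture that a camera, given by its name, has taken for a name from the list of things; names that differ only in an ending like _2 or _b are one class to them, and where a whole thing is asked for, a point or a joint stands for the part that bears it (a point fixed in the world has none). Each returns a list of dicts, best first, with "score" (0 to 1); they miss things now and then, are a little off and sometimes report something else, mostly with a low value. They report only what shows in the picture. A call takes as long as a camera call. They do not tell look-alikes from the thing itself.
- look_for(camera, query): "extent" ([left, top, right, bottom] in pixels, round what is visible of it).
- cut_out(camera, query): "region" (400x640 bool, what is visible of it) and "extent" ([left, top, right, bottom] in pixels, round what is visible of it).
- tip_of(camera, query): "at" ([row, column] in pixels: a listed point, or the origin of a listed thing).
The state is a dict: "time": time; "q": joint angles; "joint_vel": joint speeds; "joint_torque": joint torques, N m; "tool_pos": TCP position; "tcp_rot": TCP orientation; "wrist_force": force on the tool from outside, world axes, zero at the start; "torque": the same for the moment, N m; "width": opening from 0.0 (shut) to 1.0 (fully open); "grip_force": force on a finger pad.
Only numpy, scipy, OpenCV 4.12 (cv2) and the standard library are available. Lean on these libraries where they do the work, as an engineer would, in place of code of your own. Each camera call takes 0.05 s, during which the arm holds its last target. There are 200 camera calls.

## Working session

There is one attempt and no reset: what is moved stays moved. The work goes in short steps, Python scripts to look and compute and a tool call to move; the robot and the scene stay as the last step left them, time stands still between calls to the robot, and variables do not carry over. Pictures are saved under pics/ and viewed, at most 10 in all, crops included, and the job is handed in when it is done.

Besides the shell and the picture viewer there is one more tool, called after "Request:" in YAML: its name, and indented under it one key for each argument. step_arm: Moves the arm, as the interface text tells. Its arguments: {"type":"object","properties":{"targets":{"type":"array","items":{"type":"array"}},"grip_force":{"type":"number"}},"required":["targets"]}

```bash
mkdir -p pics; ls; python3 - <<'E'
from workcell import *
import cv2,numpy as np
s=read_state();print({k:np.round(v,3).tolist() for k,v in s.items()})
ims=[]
for c in ("scene","side"):
    im=read_camera(c);cv2.imwrite(f"pics/{c}0.png",im[:,:,::-1])
    for q in("chest","slot_mouth","pin_mid","rod_grip","rod_hook","rest_seat","spool","pumpkin","glue"):
        print(c,q,[(np.round(d["at"],1).tolist(),round(d["score"],2)) for d in tip_of(c,q)[:4]])
    k=calibration(c);print(np.round(k["camera_matrix"],1).tolist(),np.round(k["R"],3).tolist(),np.round(k["t"],3).tolist())
E
```

```text
pics
{'time': 0.0, 'q': [-1.247, 0.265, 1.605, 0.0, 1.274, -0.037], 'joint_vel': [-0.0, 0.0, 0.0, 0.0, -0.001, -0.001], 'joint_torque': [-0.001, -51.511, -36.731, -0.0, 0.013, 0.0], 'tool_pos': [0.238, -0.631, 0.303], 'tcp_rot': [-3.088, -0.563, 0.001], 'wrist_force': [0.861, 0.11, 0.341], 'torque': [0.029, -0.071, -0.02], 'grip_force': 0.0, 'width': 0.997}
scene chest [([228.0, 363.0], 0.87)]
scene slot_mouth [([207.1, 371.0], 0.87)]
scene pin_mid [([224.7, 393.9], 0.39)]
scene rod_grip [([245.8, 197.3], 0.92), ([194.7, 203.7], 0.71), ([164.7, 294.5], 0.59)]
scene rod_hook [([130.9, 338.0], 0.97), ([214.1, 259.0], 0.78), ([307.3, 216.8], 0.61)]
scene rest_seat [([252.7, 195.6], 0.78)]
scene spool [([311.7, 298.8], 0.82), ([159.4, 391.2], 0.26)]
scene pumpkin [([187.0, 431.3], 0.95)]
scene glue [([160.3, 391.8], 0.82)]
[[466.2, 0.0, 317.7], [0.0, 466.2, 189.1], [0.0, 0.0, 1.0]] [[0.68, 0.733, 0.018], [0.427, -0.376, -0.823], [-0.596, 0.567, -0.568]] [-0.382, -0.144, 1.453]
side chest [([231.8, 263.7], 0.64), ([218.4, 262.2], 0.46)]
side slot_mouth [([215.3, 265.0], 0.95)]
side pin_mid []
side rod_grip [([255.2, 364.0], 0.97), ([159.3, 346.6], 0.79), ([204.5, 401.4], 0.66)]
side rod_hook [([318.9, 364.9], 0.96), ([204.9, 346.0], 0.69), ([145.3, 305.2], 0.62), ([173.5, 277.0], 0.33)]
side rest_seat [([162.2, 345.2], 0.97), ([171.9, 276.4], 0.31)]
side spool [([172.4, 273.0], 0.52)]
side pumpkin [([297.2, 228.0], 0.66), ([162.1, 346.2], 0.2), ([316.4, 284.1], 0.2)]
side glue [([314.1, 280.5], 0.7)]
[[466.6, 0.0, 318.4], [0.0, 466.6, 199.8], [0.0, 0.0, 1.0]] [[-0.958, -0.286, 0.006], [-0.174, 0.566, -0.806], [0.227, -0.773, -0.592]] [0.481, 0.143, 1.334]
```

View pics/scene0.png

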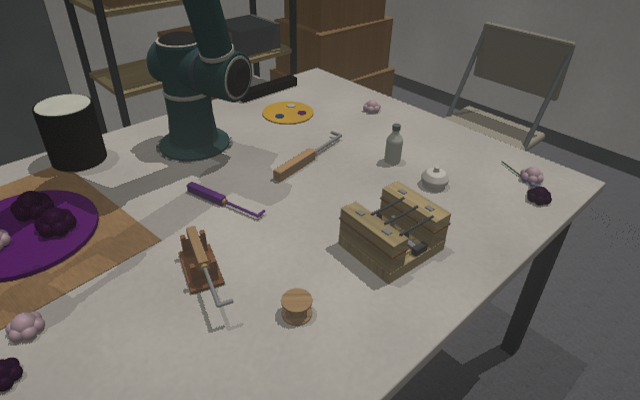

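View pics/side0.png

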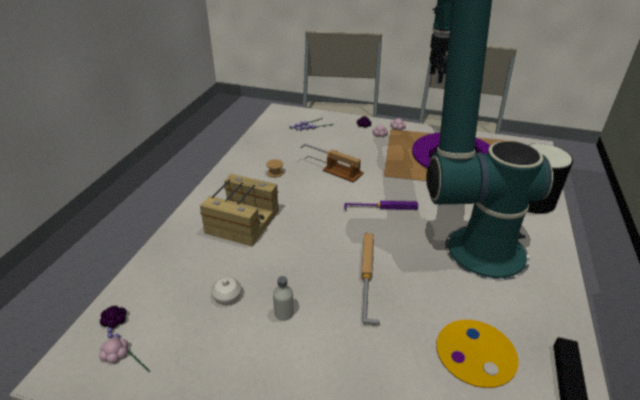

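The scene view shows the rod in its rest near (198,260), a purple rod at (225,200), a loose orange rod at (305,158), the chest at (395,230), and the spool at (297,305). The side view shows the same layout, with the rest at (343,165) and the chest at (240,210).

```bash
cat > h.py <<'E'
from workcell import *
import cv2,numpy as np
from scipy.spatial.transform import Rotation as Rot
def ray(c,row,col,k=None):
    k=k or calibration(c);d=np.linalg.solve(k["camera_matrix"],[col,row,1.]);return -k["R"].T@k["t"],k["R"].T@d
def onz(c,row,col,z,k=None):
    o,d=ray(c,row,col,k);return o+d*(z-o[2])/d[2]
def tri(a,b):
    A=[];B=[]
    for (o,d) in (a,b):
        d=d/np.linalg.norm(d);P=np.eye(3)-np.outer(d,d);A.append(P);B.append(P@o)
    X=np.linalg.lstsq(np.vstack(A),np.hstack(B),rcond=None)[0]
    return X,[np.linalg.norm(P@X-b)for P,b in zip(A,B)]
def proj(c,X,k=None):
    k=k or calibration(c);p=k["camera_matrix"]@(k["R"]@np.array(X)+k["t"]);return p[1]/p[2],p[0]/p[2]
E
python3 - <<'E'
from h import *
np.set_printoptions(precision=4,suppress=True)
for n,a,b in [("mouth",(207.1,371),(215.3,265)),("grip",(245.8,197.3),(159.3,346.6)),("hook",(307.3,216.8),(145.3,305.2)),("hookalt",(307.3,216.8),(204.9,346)),("seat",(252.7,195.6),(162.2,345.2)),("spool",(311.7,298.8),(172.4,273)),("pump",(187,431.3),(297.2,228)),("glue",(160.3,391.8),(314.1,280.5)),("chest",(228,363),(231.8,263.7))]:
    print(n,*tri(ray("scene",*a),ray("side",*b)))
a=cv2.imread("pics/scene0.png")[165:285,325:465];b=cv2.imread("pics/side0.png")[165:250,190:290]
a=cv2.resize(a,(560,480),interpolation=3)
a2=cv2.imread("pics/scene0.png")[215:315,165:245];
cv2.imwrite("pics/c1.png",a)
cv2.imwrite("pics/c2.png",np.hstack([cv2.resize(b,(500,425),interpolation=3),cv2.resize(a2,(300,425),interpolation=3)]))
E
```

```text
mouth [0.6349 0.1023 0.0561] [np.float64(0.00023705177980557022), np.float64(0.0002370517798054245)]
grip [ 0.4823 -0.2735  0.0559] [np.float64(0.0004477615534388614), np.float64(0.00044776155343861636)]
hook [ 0.6506 -0.3323  0.0524] [np.float64(0.001710565958435594), np.float64(0.0017105659584357373)]
hookalt [ 0.4819 -0.2596 -0.1384] [np.float64(0.010538459907400051), np.float64(0.010538459907399465)]
seat [ 0.4862 -0.2798  0.0413] [np.float64(0.0019190618879971328), np.float64(0.0019190618879970061)]
spool [ 0.7265 -0.1996  0.0023] [np.float64(0.0030965623642022783), np.float64(0.003096562364201099)]
pump [ 0.631   0.3688 -0.0094] [np.float64(0.002889654225274606), np.float64(0.0028896542252745327)]
glue [ 0.4781  0.3858 -0.0007] [np.float64(0.005822117957641239), np.float64(0.005822117957640928)]
chest [ 0.6349  0.0962 -0.0081] [np.float64(0.010680071879363045), np.float64(0.010680071879363104)]
```

View pics/c1.png

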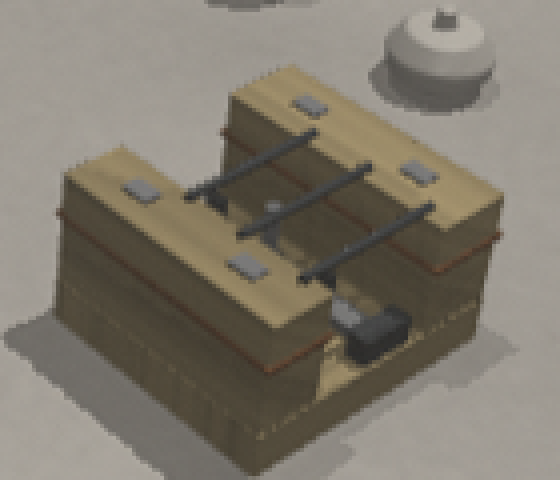

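View pics/c2.png

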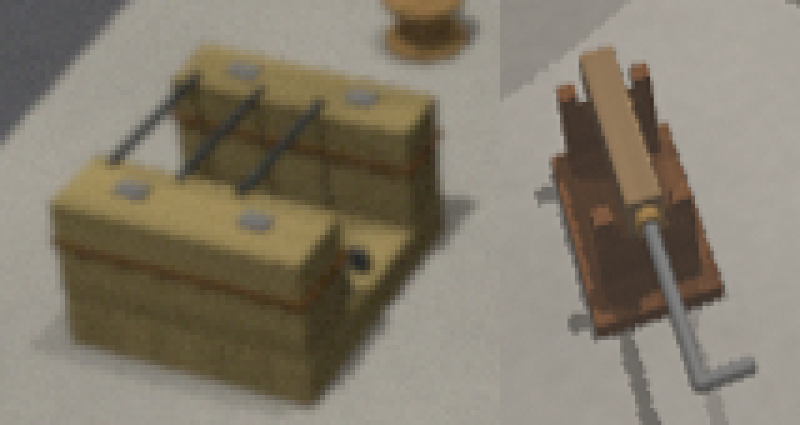

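The crops show the chest's open front facing the robot. The guard bars sit towards the rear, the pin top is at scene (393,217), and the dark bolt end is at the back. The rod lies in the rest with its hook bent to +y.

```bash
python3 - <<'E'
from h import *
from scipy.optimize import least_squares
np.set_printoptions(precision=4,suppress=True)
sc=[(65,175),(122,147),(230,95),(292,66),(503,197),(440,230),(332,292),(275,327)]
yl=[-104,-56,28,76,76,28,-56,-104];xl=[0]*4+[160]*4
sd={3:(307,262),2:(345,215),4:(50,205),5:(105,158),6:(172,82),7:(200,45),0:(437,98),1:(410,128)}
obs=[]
for i in range(8):
    obs.append((i,"scene",165+sc[i][1]/4,325+sc[i][0]/4))
    obs.append((i,"side",165+sd[i][1]/5,190+sd[i][0]/5))
K={c:calibration(c) for c in("scene","side")}
for i in range(8):print(i,onz("scene",*obs[2*i][2:],.105),onz("side",*obs[2*i+1][2:],.105))
def f(p,off=None):
    r=[]
    for i,c,ro,co in obs:
        x,y=xl[i]/1e3,yl[i]/1e3+p[3]
        X=[p[0]+np.cos(p[2])*x-np.sin(p[2])*y,p[1]+np.sin(p[2])*x+np.cos(p[2])*y,.105]
        a,b=proj(c,X,K[c]);r+=[a-ro,b-co]
    return r
r=least_squares(lambda p:f([*p,0]),[.635,.1,.0]);print(r.x,np.degrees(r.x[2]),r.cost,np.round(r.fun,1))
print("pin top",onz("scene",165+208/4,325+272/4,.076))
p=r.x;c,s=np.cos(p[2]),np.sin(p[2])
w=onz("scene",165+206/4,325+273/4,.076)[:2]-p[:2];print("pin chest",c*w[0]+s*w[1],-s*w[0]+c*w[1])
# rod: crop2 a2 scale 300/80=3.75 x, 4.25 y ; origin (165,215), offset 500
def px(u,v):return 215+v/4.25,165+(u-500)/3.75
print("hook corner",onz("scene",*px(702,384),.06),"arm tip",onz("scene",*px(752,368),.06),"shank root",onz("scene",*px(648,222),.06))
for n,u in(("hb-l",(583,57)),("hb-r",(612,50)),("hf-r",(662,197)),("hf-l",(630,205))):print(n,onz("scene",*px(*u),.072))
E
```

```text
0 [ 0.6368 -0.003   0.105 ] [0.6292 0.0091 0.105 ]
1 [0.6396 0.0391 0.105 ] [0.6334 0.0433 0.105 ]
2 [0.646  0.1232 0.105 ] [0.6374 0.1335 0.105 ]
3 [0.6505 0.1741 0.105 ] [0.641  0.1791 0.105 ]
4 [0.807  0.1599 0.105 ] [0.8002 0.1738 0.105 ]
5 [0.8011 0.1107 0.105 ] [0.7916 0.1237 0.105 ]
6 [0.7944 0.0283 0.105 ] [0.7892 0.0405 0.105 ]
7 [ 0.7921 -0.0136  0.105 ] [ 0.7908 -0.0021  0.105 ]
[ 0.6393  0.1005 -0.071 ] -4.067934095946558 27.614632262195002 [-1.  -1.7 -2.3  0.6 -1.8  0.3  0.1 -0.8 -1.7 -0.1 -1.3 -0.6 -1.4 -1.3
 -0.8 -0.9 -1.5  0.3 -2.   0.2 -1.3  1.7 -1.8 -1.8 -0.9  1.8 -1.6 -0.7
  0.1 -0.5 -2.1  1.5]
pin top [0.7086 0.0902 0.076 ]
pin chest 0.06889177441099249 -0.003578232099855766
hook corner [ 0.6535 -0.3306  0.06  ] arm tip [ 0.6621 -0.3078  0.06  ] shank root [ 0.5519 -0.2981  0.06  ]
hb-l [ 0.437  -0.2684  0.072 ]
hb-r [ 0.4431 -0.2532  0.072 ]
hf-r [ 0.5543 -0.2894  0.072 ]
hf-l [ 0.5478 -0.3046  0.072 ]
```

```bash
cat >> h.py <<'E'
def plan(pos,yaw):
    "tool x at world yaw (deg), tool z down: turn rotvec (deg), then shift in mm in the turned tool axes"
    s=read_state();R=Rot.from_rotvec(s["tcp_rot"]);y=np.radians(yaw);c,q=np.cos(y),np.sin(y)
    T=Rot.from_matrix(np.array([[c,q,0],[q,-c,0],[0,0,-1.]]))
    print("t",round(s["time"],2),"tcp",np.round(s["tool_pos"],4),"turn rad",np.round((R.inv()*T).as_rotvec(),4),"shift mm",np.round(T.inv().apply(np.array(pos)-s["tool_pos"])*1e3,1),"F",np.round(s["wrist_force"],2),"q",np.round(s["q"],2),"w",round(s["width"],3),"g",s["grip_force"])
E
python3 -c "
from h import *
plan([.47,-.27,.33],-18)"
```

```text
t 1.0 tcp [ 0.2383 -0.6315  0.3039] turn rad [-0.      0.      0.6749] shift mm [ 108.7 -415.4  -26.1] F [ 0.16  0.62 -0.1 ] q [-1.25  0.26  1.6  -0.    1.27 -0.04] w 1.0 g 0.0
```

Request:
step_arm:
  targets:
    - [[0,0,0.112],[0,0,-5],85]
    - [[0,0,0.112],[0,0,-5],85]
    - [[0,0,0.112],[0,0,-5],85]
    - [[0,0,0.112],[0,0,-5],85]
    - [[0,0,0.112],[0,0,-6],85]

```text
time: 1.42
tool_pos: [0.2383, -0.6314, 0.3298]
tcp_rot: [-3.125, 0.321, 0.0]
wrist_force: [0.3, -0.3, 0.3]
width: 0.995
grip_force: 0.0
```

Request:
step_arm:
  targets:
    - [[0,0,0.115],[0,0,0],85]
    - [[0,0,0],[9,-34,0],85]
    - [[0,0,0],[9,-34,0],85]
    - [[0,0,0],[9,-34,0],85]
    - [[0,0,0],[9,-34,0],85]

```text
time: 1.83
tool_pos: [0.3149, -0.5122, 0.3298]
tcp_rot: [-3.103, 0.493, -0.0]
wrist_force: [1.6, 0.4, 0.1]
width: 0.999
grip_force: 0.0
```

Request:
step_arm:
  targets:
    - [[0,0,0],[9,-34,0],85]
    - [[0,0,0],[9,-34,0],85]
    - [[0,0,0],[9,-34,0],85]
    - [[0,0,0],[9,-34,0],85]
    - [[0,0,0],[9,-34,0],85]

```text
time: 2.25
tool_pos: [0.4105, -0.364, 0.3301]
tcp_rot: [3.103, -0.492, 0.001]
wrist_force: [0.2, -0.5, -0.6]
width: 0.994
grip_force: 0.0
```

Request:
step_arm:
  targets:
    - [[0,0,0],[9,-34,0],85]
    - [[0,0,0],[9,-34,0],85]
    - [[0,0,0],[9,-34,0],85]
    - [[0,0,0],[0,0,0],85]
    - [[0,0,0],[0,0,0],85]

```text
time: 2.67
tool_pos: [0.4679, -0.2753, 0.3301]
tcp_rot: [3.104, -0.486, 0.0]
wrist_force: [-0.1, -1.8, 0.3]
width: 0.997
grip_force: 0.0
```

```bash
python3 - <<'E'
from h import *
plan([.47,-.27,.33],-18)
k=calibration("wrist");im=read_camera("wrist");cv2.imwrite("pics/w1.png",im[:,:,::-1])
print("cam",np.round(-k["R"].T@k["t"],3),"axis",np.round(k["R"][2],3))
for q in("rod_grip","rod_hook","rest_seat"):
    for d in tip_of("wrist",q)[:3]:print(q,np.round(d["at"],1),round(d["score"],2),np.round(onz("wrist",*d["at"],.06,k),4))
np.savez("w1.npz",**k)
E
```

```text
t 2.67 tcp [ 0.4679 -0.2753  0.3301] turn rad [ 0.0002 -0.0003  0.0038] shift mm [ 0.3 -5.7  0.1] F [-0.12 -1.81  0.27] q [-0.58 -0.    1.85 -0.    1.29  1.3 ] w 0.997 g 0.0
cam [ 0.547 -0.301  0.4  ] axis [-0.305  0.099 -0.947]
rod_grip [311.7 266.7] 0.72 [ 0.3145 -0.1499  0.06  ]
rod_grip [154.5 314.2] 0.7 [ 0.4909 -0.2733  0.06  ]
rod_hook [227.7 190.1] 0.93 [ 0.4532 -0.1067  0.06  ]
rest_seat [146.2 319.3] 0.74 [ 0.4978 -0.2814  0.06  ]
```

View pics/w1.png

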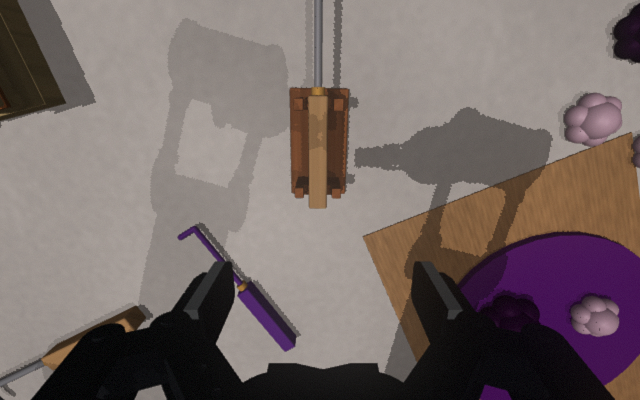

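The wrist view shows the handle from (318,95) to (318,207) and the shank leaving the top edge at (318,0). The rest uprights are at rows ~103 and ~186.

```bash
python3 - <<'E'
from h import *
k=dict(np.load("w1.npz"))
f=onz("wrist",95.5,318.3,.072,k);b=onz("wrist",207.5,317.7,.072,k);s=onz("wrist",0,318.5,.06,k)
u1=onz("wrist",103,320,.062,k);u2=onz("wrist",187,320,.062,k)
print(f,b,(f+b)/2,np.linalg.norm(f-b),np.degrees(np.arctan2(*(f-b)[1::-1])),np.degrees(np.arctan2(*(s-b)[1::-1])),(u1+u2)/2,np.linalg.norm(u1-u2))
m=(f+b)/2
print(onz("wrist",150,309,.072,k)-onz("wrist",150,328,.072,k))
g=[m[0],m[1],.116]
plan([*g[:2],.18],-18);plan(g,-18)
E
```

```text
[ 0.54749541 -0.29662913  0.072     ] [ 0.43538185 -0.25936873  0.072     ] [ 0.49143863 -0.27799893  0.072     ] 0.11814307908344328 -18.383976417039076 -18.254426212814227 [ 0.49721243 -0.28200853  0.062     ] 0.08996527680386805
[0.00607897 0.0189338  0.        ]
t 2.87 tcp [ 0.4666 -0.2778  0.3299] turn rad [ 0.0004  0.0001 -0.0013] shift mm [ 23.7  -7.5 149.9] F [-0.27  0.41  0.17] q [-0.58 -0.    1.85 -0.    1.29  1.3 ] w 0.994 g 0.0
t 2.87 tcp [ 0.4666 -0.2778  0.3299] turn rad [ 0.0004  0.0001 -0.0013] shift mm [ 23.7  -7.5 213.9] F [-0.27  0.41  0.17] q [-0.58 -0.    1.85 -0.    1.29  1.3 ] w 0.994 g 0.0
```

Request:
step_arm:
  targets:
    - [[0,0,0.006],[6,-2,30],85]
    - [[0,0,0],[6,-2,30],85]
    - [[0,0,0],[6,-2,30],85]
    - [[0,0,0],[6,-2,30],85]
    - [[0,0,0],[0,0,30],85]

```text
time: 3.28
tool_pos: [0.4927, -0.2784, 0.1789]
tcp_rot: [3.1, -0.504, 0.003]
wrist_force: [-0.2, 0.5, -0.5]
width: 0.993
grip_force: 0.0
```

Request:
step_arm:
  targets:
    - [[0,0,0],[0,0,20],85]
    - [[0,0,0],[0,0,20],85]
    - [[0,0,0],[0,0,15],85]
    - [[0,0,0],[0,0,10],85]
    - [[0,0,0],[0,0,0],85]

```text
time: 3.7
tool_pos: [0.4903, -0.277, 0.1123]
tcp_rot: [-3.099, 0.503, 0.007]
wrist_force: [-0.8, -0.3, 0.0]
width: 0.998
grip_force: 0.0
```

Request:
step_arm:
  targets:
    - [[0,0,0],[0,0,0],40]
    - [[0,0,0],[0,0,0],40]
    - [[0,0,0],[0,0,0],30]
    - [[0,0,0],[0,0,0],26]
    - [[0,0,0],[0,0,0],26]
  grip_force: 30

```text
time: 4.12
tool_pos: [0.493, -0.2771, 0.116]
tcp_rot: [3.101, -0.501, 0.003]
wrist_force: [-0.3, 0.3, 0.1]
width: 0.311
grip_force: 0.0
```

```bash
python3 - <<'E'
from h import *
plan([.4924,-.2785,.115],-18.3)
im=read_camera("wrist");cv2.imwrite("pics/w2.png",im[:,:,::-1])
E
```

```text
t 4.12 tcp [ 0.493  -0.2771  0.116 ] turn rad [ 0.0005 -0.0019 -0.0007] shift mm [-0.1  1.5  1. ] F [-0.35  0.27  0.15] q [-0.56  0.25  2.    0.    0.89  1.33] w 0.311 g 0.0
```

View pics/w2.png

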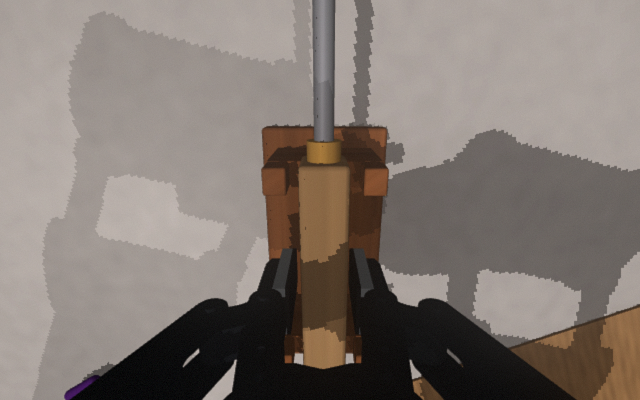

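The handle (columns 300–348) sits well centred between the pads, so I'll close and record the seated pose.

Request:
step_arm:
  targets:
    - [[0,0,0],[0,0.5,0],10]
    - [[0,0,0],[0,0,0],10]
    - [[0,0,0],[0,0,0],10]
    - [[0,0,0],[0,0,0],10]
    - [[0,0,0],[0,0,0],10]
  grip_force: 90

```text
time: 4.58
tool_pos: [0.4927, -0.2774, 0.1158]
tcp_rot: [3.101, -0.501, 0.002]
wrist_force: [-1.0, 1.2, 5.8]
width: 0.218
grip_force: 88.5
```

```bash
python3 - <<'E'
from h import *
plan([.4924,-.2785,.115],-18.3)
s=read_state();np.savez("seat.npz",p=s["tool_pos"],r=s["tcp_rot"]);print(s["tcp_rot"])
E
```

```text
t 4.58 tcp [ 0.4927 -0.2774  0.1158] turn rad [ 0.0002 -0.0011 -0.0007] shift mm [0.  1.1 0.8] F [-1.02  1.16  5.8 ] q [-0.56  0.25  2.    0.    0.89  1.33] w 0.218 g 88.4929883480072
[ 3.10113319e+00 -5.00538253e-01  1.61610973e-03]
```

Request:
step_arm:
  targets:
    - [[0,0,0],[0,0,-5],10]
    - [[0,0,0],[0,0,-10],10]
    - [[0,0,0],[0,0,-15],10]
    - [[0,0,0],[0,0,-30],10]
    - [[0,0,0],[0,0,-40],10]

```text
time: 5.0
tool_pos: [0.4897, -0.2757, 0.2123]
tcp_rot: [-3.098, 0.5, 0.012]
wrist_force: [1.3, -1.5, -1.4]
width: 0.216
grip_force: 87.9
```

Request:
step_arm:
  targets:
    - [[0,0,0],[0,0,-30],10]
    - [[0,0,0],[0,0,0],10]
    - [[0,0,0],[0,0,0],10]

```text
time: 5.25
tool_pos: [0.4934, -0.2781, 0.248]
tcp_rot: [3.099, -0.5, 0.008]
wrist_force: [0.1, 0.4, -3.4]
width: 0.217
grip_force: 87.9
```

```bash
python3 - <<'E'
from h import *
print(read_state()["tcp_rot"])
plan([.44,.105,.245],-4)
k=calibration("wrist")
E
```

```text
[ 3.09913973 -0.50043948  0.00827496]
t 5.25 tcp [ 0.4934 -0.2781  0.248 ] turn rad [ 0.0021 -0.0054 -0.2504] shift mm [ -80.  -378.4    3. ] F [ 0.15  0.45 -3.42] q [-0.56  0.1   1.9  -0.    1.13  1.33] w 0.217 g 87.88292527198792
```

Request:
step_arm:
  targets:
    - [[0,0,-0.0835],[0,0,-17],10]
    - [[0,0,-0.0835],[0,0,-17],10]
    - [[0,0,-0.0835],[0,0,-18],10]
    - [[0,0,0],[3,-31,0],10]
    - [[0,0,0],[3,-31,0],10]

```text
time: 5.67
tool_pos: [0.5021, -0.2162, 0.2962]
tcp_rot: [-3.139, 0.114, 0.002]
wrist_force: [0.6, 0.8, -3.0]
width: 0.217
grip_force: 88.3
```

Request:
step_arm:
  targets:
    - [[0,0,0],[3,-31,0],10]
    - [[0,0,0],[3,-31,0],10]
    - [[0,0,0],[3,-31,0],10]
    - [[0,0,0],[3,-31,0],10]
    - [[0,0,0],[3,-31,0],10]

```text
time: 6.08
tool_pos: [0.5268, -0.0606, 0.2942]
tcp_rot: [-3.139, 0.11, 0.007]
wrist_force: [0.2, 0.4, -2.1]
width: 0.222
grip_force: 88.3
```

Request:
step_arm:
  targets:
    - [[0,0,0],[3,-31,0],10]
    - [[0,0,0],[3,-31,0],10]
    - [[0,0,0],[3,-31,0],10]
    - [[0,0,0],[3,-31,0],10]
    - [[0,0,0],[0,0,0],10]

```text
time: 6.5
tool_pos: [0.548, 0.0652, 0.2943]
tcp_rot: [-3.137, 0.103, 0.007]
wrist_force: [-0.2, -1.1, -1.7]
width: 0.22
grip_force: 88.5
```

Request:
step_arm:
  targets:
    - [[0,0,0],[0,0,0],10]
    - [[0,0,0],[0,0,0],10]
    - [[0,0,0],[0,0,0],10]

```text
time: 6.75
tool_pos: [0.5482, 0.0597, 0.2956]
tcp_rot: [3.139, -0.111, -0.004]
wrist_force: [0.4, -0.2, -1.9]
width: 0.218
grip_force: 88.5
```

```bash
python3 - <<'E'
from h import *
plan([.55,.06,.30],-4)
s=read_state();k=calibration("wrist");im=read_camera("wrist");cv2.imwrite("pics/w3.png",im[:,:,::-1]);np.savez("w3.npz",p=s["tool_pos"],r=s["tcp_rot"],**k)
for q,z in(("slot_mouth",.06),("pin_mid",.06),("rod_hook",.246),("rod_grip",.246)):
    for d in tip_of("wrist",q)[:3]:print(q,np.round(d["at"],1),round(d["score"],2),np.round(onz("wrist",*d["at"],z,k),4))
im=read_camera("side")
E
```

```text
t 6.75 tcp [0.5482 0.0597 0.2956] turn rad [ 0.0008  0.0025 -0.0006] shift mm [ 1.8 -0.4 -4.4] F [ 0.44 -0.25 -1.92] q [ 0.06  0.04  1.88 -0.    1.23  1.7 ] w 0.218 g 88.51805448532104
slot_mouth [ 91.4 271.2] 0.82 [0.6364 0.1002 0.06  ]
slot_mouth [241.5  74.3] 0.52 [0.4998 0.3306 0.06  ]
pin_mid [  0.  269.7] 0.75 [0.7089 0.0925 0.06  ]
rod_hook [248.9 439.4] 0.84 [0.5658 0.0082 0.246 ]
rod_grip [288.7 321.2] 0.63 [0.5497 0.0596 0.246 ]
```

View pics/w3.png

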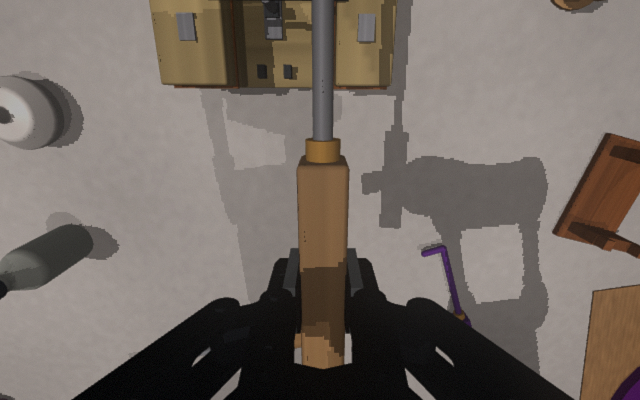

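The wrist view shows the chest's front edge at rows ~85–88, the walls at columns 163–237 and 335–392, and the bolt at column 274. The rod is held straight at column 322. I'll go forward to see the pin.

Request:
step_arm:
  targets:
    - [[0,0,0],[20,0,0],10]
    - [[0,0,0],[30,0,0],10]
    - [[0,0,0],[20,0,0],10]
    - [[0,0,0],[0,0,0],10]
    - [[0,0,0],[0,0,0],10]

```text
time: 7.47
tool_pos: [0.6193, 0.0552, 0.2966]
tcp_rot: [3.14, -0.111, -0.001]
wrist_force: [-0.6, 0.6, -1.9]
width: 0.215
grip_force: 88.5
```

Request:
step_arm:
  targets:
    - [[0,0,0],[0,0,0],10]
    - [[0,0,0],[0,0,0],10]

```text
time: 7.63
tool_pos: [0.6179, 0.0556, 0.2967]
tcp_rot: [3.14, -0.11, -0.002]
wrist_force: [-0.2, -0.4, -1.7]
width: 0.219
grip_force: 88.6
```

```bash
python3 - <<'E'
from h import *
plan([.55,.06,.30],-4)
s=read_state();k=calibration("wrist");im=read_camera("wrist");cv2.imwrite("pics/w4.png",cv2.resize(im[:200,130:430,::-1],(780,520),interpolation=3));np.savez("w4.npz",p=s["tool_pos"],r=s["tcp_rot"],**k)
for q,z in(("slot_mouth",.06),("pin_mid",.06)):
    for d in tip_of("wrist",q)[:3]:print(q,np.round(d["at"],1),round(d["score"],2),np.round(onz("wrist",*d["at"],z,k),4))
for c in("scene","side"):
    read_camera(c)
    for d in tip_of(c,"rod_hook")[:4]:print(c,np.round(d["at"],1),round(d["score"],2))
E
```

```text
t 7.63 tcp [0.6179 0.0556 0.2967] turn rad [ 0.0001  0.001  -0.    ] shift mm [-68.    0.4  -3.3] F [-0.22 -0.43 -1.67] q [0.05 0.17 1.73 0.   1.24 1.69] w 0.219 g 88.55038404464722
slot_mouth [166.5 279.4] 0.82 [0.6358 0.0971 0.06  ]
pin_mid [ 90.4 275.2] 0.71 [0.7071 0.0927 0.06  ]
scene [214.7 257.5] 0.94
scene [133.1 341.5] 0.93
scene [177.1 420.2] 0.65
side [205.  344.6] 0.98
side [145.2 220.5] 0.67
```

View pics/w4.png

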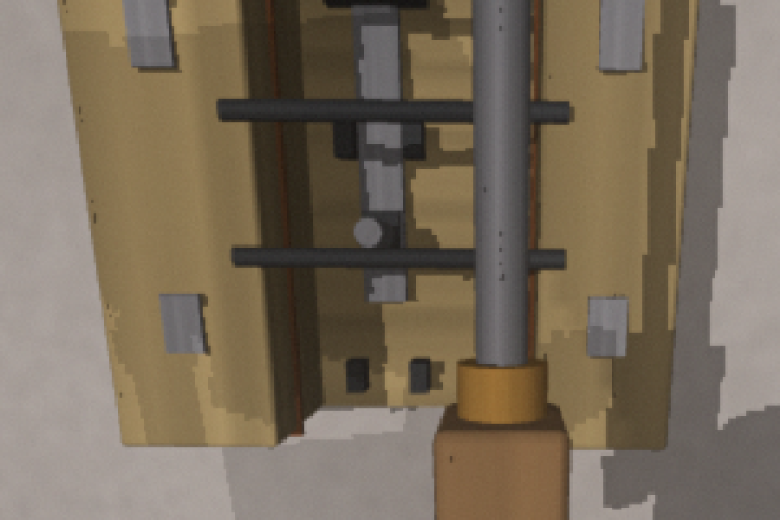

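The crop shows the pin top at (368,232), guard bars at rows 257 and 110, and the chest's front edge from (122,445) to (667,448). The bolt strip runs from (378,10) to (388,300).

```bash
python3 - <<'E'
from h import *
np.set_printoptions(precision=4,suppress=True)
d=np.load("w4.npz");k={n:d[n] for n in("camera_matrix","R","t")}
P=lambda u,v,z:onz("wrist",v/2.6,130+u/2.6,z,k)
a,b=P(122,445,.105),P(667,448,.105);print("front",a,b,np.degrees(np.arctan2(*(b-a)[:2])),np.linalg.norm(a-b),(a+b)/2)
bl,br=P(218,109,.107),P(570,112,.107);print("bar100",bl,br,np.degrees(np.arctan2(-(bl-br)[0],(bl-br)[1])))
cl,cr=P(233,256,.107),P(566,259,.107);print("bar60",cl,cr,np.degrees(np.arctan2(-(cl-cr)[0],(cl-cr)[1])))
print("bolt",P(377,20,.039),P(387,295,.039),np.degrees(np.arctan2(*(P(377,20,.039)-P(387,295,.039))[1::-1])))
p=P(368,232,.076);print("pin",p)
print("inner L top",P(262,60,.105),P(277,444,.105))
print("staple",P(345,122,.045),P(345,158,.045), "pegs",P(357,392,.035),P(357,392,.05),P(420,390,.05))
s1,s2=P(501,360,.2427),P(500,5,.2427);print("shank",s1,s2,np.degrees(np.arctan2(*(s2-s1)[1::-1])))
e1,e2=P(458,400,.2427),P(546,400,.2427);print("ferrule",e1,e2)
print("handle front",P(436,430,.255),P(567,430,.255))
# chest from bars
yaw=np.radians(-4);c,s=np.cos(yaw),np.sin(yaw)
for o in((.6364,.1002),(.6393,.1005)):
  for X in(p,(cl+cr)/2,(bl+br)/2):w=X[:2]-o;print(c*w[0]+s*w[1],-s*w[0]+c*w[1])
for h,(r1,c1),(r2,c2) in(("hook",(177.1,420.2),(145.2,220.5)),):print(h,*tri(ray("scene",r1,c1),ray("side",r2,c2)),d["p"])
E
```

```text
front [0.6475 0.1777 0.105 ] [ 0.634  -0.0007  0.105 ] -175.66665900579932 0.17894519659115898 [0.6407 0.0885 0.105 ]
bar100 [0.7433 0.1276 0.107 ] [0.7354 0.027  0.107 ] -4.4793466726434605
bar60 [0.7033 0.1304 0.107 ] [0.6954 0.0299 0.107 ] -4.518558431405437
bolt [0.7783 0.0875 0.039 ] [0.6855 0.0947 0.039 ] -4.441853586352218
pin [0.708  0.0935 0.076 ]
inner L top [0.7552 0.1135 0.105 ] [0.6442 0.1269 0.105 ]
staple [0.7461 0.1019 0.045 ] [0.7344 0.1035 0.045 ] pegs [0.6482 0.1118 0.035 ] [0.6506 0.109  0.05  ] [0.6497 0.0845 0.05  ]
shank [0.6847 0.0503 0.2427] [0.7309 0.0471 0.2427] -3.8582921447843335
ferrule [0.6791 0.0572 0.2427] [0.6782 0.0438 0.2427]
handle front [0.6774 0.0598 0.255 ] [0.6761 0.0417 0.255 ]
0.07187986432906637 -0.0016591463483314074
0.06420785530534753 -0.015621366632572636
0.10433888396069921 -0.01566533253649017
0.06900785552543612 -0.002160709337267328
0.06133584650171727 -0.016122929621508558
0.10146687515706894 -0.01616689552542609
hook [0.7829 0.0497 0.2366] [np.float64(0.001984757740086882), np.float64(0.0019847577400877456)] [0.6179 0.0556 0.2967]
```

```bash
cat >> h.py <<'E'
O=np.array([.641,.100]);YAW=-4.45
def W(x,y,z):
    a=np.radians(YAW);return [O[0]+(np.cos(a)*x-np.sin(a)*y)/1e3,O[1]+(np.sin(a)*x+np.cos(a)*y)/1e3,z/1e3]
def cf():
    s=read_state();a=np.radians(YAW);w=(s["tool_pos"][:2]-O)*1e3
    print("chest-frame tcp",np.round([np.cos(a)*w[0]+np.sin(a)*w[1],-np.sin(a)*w[0]+np.cos(a)*w[1],s["tool_pos"][2]*1e3],1))
E
python3 -c "
from h import *
cf();plan(W(-210,-43.3,120),YAW)"
```

```text
chest-frame tcp [-19.  -45.8 297.1]
t 7.98 tcp [0.6185 0.0558 0.2971] turn rad [-0.     -0.0003  0.0081] shift mm [-191.    -2.5  177.1] F [-0.83  0.64 -1.61] q [0.05 0.17 1.73 0.   1.24 1.69] w 0.218 g 88.55039834976196
```

Request:
step_arm:
  targets:
    - [[0,0,0.008],[-20,0,0],10]
    - [[0,0,0],[-35,0,0],10]
    - [[0,0,0],[-35,-1,0],10]
    - [[0,0,0],[-35,-1,0],10]
    - [[0,0,0],[-35,-0.5,0],10]

```text
time: 8.4
tool_pos: [0.4578, 0.0706, 0.2967]
tcp_rot: [-3.139, 0.122, 0.0]
wrist_force: [0.8, 0.2, -0.8]
width: 0.22
grip_force: 88.6
```

Request:
step_arm:
  targets:
    - [[0,0,0],[-31,0,0],10]
    - [[0,0,0],[0,0,27],10]
    - [[0,0,0],[0,0,30],10]
    - [[0,0,0],[0,0,30],10]
    - [[0,0,0],[0,0,30],10]

```text
time: 8.82
tool_pos: [0.4286, 0.073, 0.1798]
tcp_rot: [-3.139, 0.122, -0.005]
wrist_force: [0.2, 0.4, -2.8]
width: 0.219
grip_force: 88.6
```

Request:
step_arm:
  targets:
    - [[0,0,0],[0,0,30],10]
    - [[0,0,0],[0,0,20],10]
    - [[0,0,0],[0,0,10],10]
    - [[0,0,0],[0,0,0],10]
    - [[0,0,0],[0,0,0],10]

```text
time: 9.23
tool_pos: [0.4288, 0.0729, 0.1203]
tcp_rot: [-3.139, 0.122, 0.0]
wrist_force: [0.6, -0.5, -1.7]
width: 0.219
grip_force: 88.6
```

```bash
python3 - <<'E'
from h import *
cf();plan(W(-210,-43.3,120),YAW)
r={}
for c in("scene","side"):
    read_camera(c);r[c]=[(d["at"],d["score"]) for d in tip_of(c,"rod_hook")[:4]]
for a in r["scene"]:
    for b in r["side"]:
        X,e=tri(ray("scene",*a[0]),ray("side",*b[0]))
        if e[0]<.006:print(np.round(X,4),np.round(e,4),a[1],b[1])
print("expected",W(-40,-44,64))
E
```

```text
chest-frame tcp [-209.5  -43.5  120.3]
t 9.23 tcp [0.4288 0.0729 0.1203] turn rad [-0.  0. -0.] shift mm [-0.5 -0.2  0.3] F [ 0.63 -0.46 -1.7 ] q [0.11 0.01 2.27 0.   0.86 1.76] w 0.219 g 88.5865867137909
[0.6008 0.0536 0.0635] [0.0013 0.0013] 0.95 0.89
[0.2811 0.3541 0.0138] [0.0033 0.0033] 0.82 0.83
expected [np.float64(0.5977066630711168), np.float64(0.059236205064270665), 0.064]
```

Request:
step_arm:
  targets:
    - [[0,0,0],[10,0,0],10]
    - [[0,0,0],[15,0,0],10]
    - [[0,0,0],[15,0,0],10]
    - [[0,0,0],[10,0,0],10]
    - [[0,0,0],[8,0,0],10]

```text
time: 9.85
tool_pos: [0.4884, 0.0683, 0.1207]
tcp_rot: [-3.139, 0.122, -0.003]
wrist_force: [-0.1, 0.1, -1.6]
width: 0.215
grip_force: 88.6
```

Request:
step_arm:
  targets:
    - [[0,0,0],[7,0,0],10]
    - [[0,0,0],[7,0,0],10]
    - [[0,0,0],[7,0,0],10]
    - [[0,0,0],[7,0,0],10]
    - [[0,0,0],[7,0,0],10]

```text
time: 10.27
tool_pos: [0.5216, 0.0656, 0.1197]
tcp_rot: [3.139, -0.122, -0.001]
wrist_force: [0.0, 0.0, -2.0]
width: 0.22
grip_force: 88.6
```

```bash
python3 - <<'E'
from h import *
cf();plan(W(-84.7,-43.3,120),YAW)
k=calibration("wrist");im=read_camera("wrist");cv2.imwrite("pics/w5.png",cv2.resize(im[:200,200:440,::-1],(720,600),interpolation=3))
E
```

```text
chest-frame tcp [-116.4  -43.5  119.7]
t 10.27 tcp [0.5216 0.0656 0.1197] turn rad [0.0001 0.0004 0.0001] shift mm [31.7 -0.2 -0.3] F [ 0.03  0.01 -2.02] q [0.08 0.17 2.09 0.   0.88 1.73] w 0.22 g 88.58533143997192
```

View pics/w5.png

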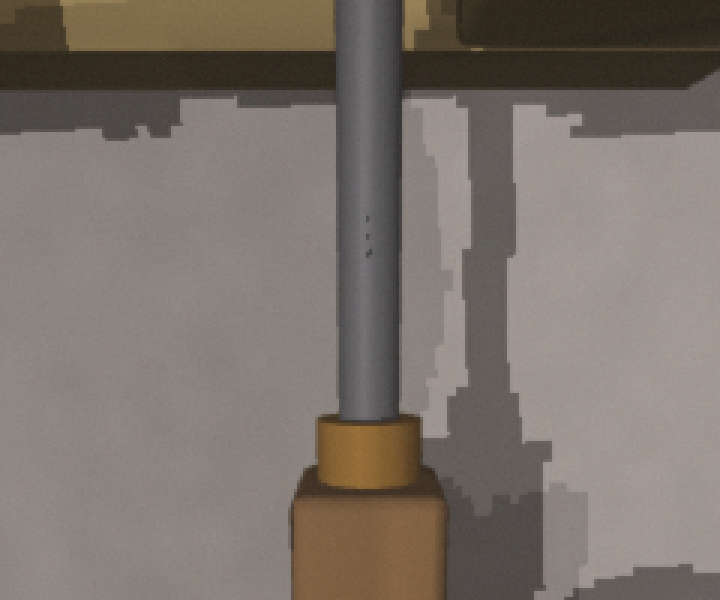

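The shank is clear of the slot's right wall: its edge is at column 402 and the wall is at 458. Going on in.

Request:
step_arm:
  targets:
    - [[0,0,0],[5,0,0],10]
    - [[0,0,0],[5,0,0],10]
    - [[0,0,0],[5,0,0],10]
    - [[0,0,0],[4,0,0],10]
    - [[0,0,0],[0,0,0],10]

```text
time: 10.73
tool_pos: [0.5412, 0.0641, 0.1201]
tcp_rot: [-3.139, 0.122, -0.002]
wrist_force: [0.3, 0.7, -1.6]
width: 0.217
grip_force: 88.6
```

Request:
step_arm:
  targets:
    - [[0,0,0],[4,0,0],10]
    - [[0,0,0],[4,0,0],10]
    - [[0,0,0],[4,0,0],10]
    - [[0,0,0],[0,0,0],10]
    - [[0,0,0],[0,0,0],10]

```text
time: 11.15
tool_pos: [0.5524, 0.0632, 0.1199]
tcp_rot: [-3.139, 0.122, -0.0]
wrist_force: [-0.6, -0.1, -2.2]
width: 0.214
grip_force: 88.6
```

```bash
python3 - <<'E'
from h import *
cf();plan(W(-84.7,-15,120),YAW)
im=read_camera("scene");cv2.imwrite("pics/s5.png",im[:,:,::-1])
for q in("pin_mid","rod_hook"):
  for d in tip_of("scene",q)[:3]:print(q,np.round(d["at"],1),d["score"],np.round(onz("scene",*d["at"],.06),4))
print(W(67.3,-1.3,60),W(85,-44,64))
E
```

```text
chest-frame tcp [-85.5 -43.5 119.9]
t 11.15 tcp [0.5524 0.0632 0.1199] turn rad [-0.     -0.0001 -0.0001] shift mm [  0.8 -28.5  -0.1] F [-0.65 -0.09 -2.15] q [0.07 0.23 2.02 0.   0.89 1.72] w 0.214 g 88.58522057533264
pin_mid [222. 394.] 0.55 [0.7098 0.095  0.06  ]
rod_hook [213.4 257.9] 0.96 [ 0.482  -0.1147  0.06  ]
[np.float64(0.7079962531223307), np.float64(0.09348217309461218), 0.06] [np.float64(0.7223298408966053), np.float64(0.04953756863038742), 0.064]
```

Request:
step_arm:
  targets:
    - [[0,0,0],[0,-3,0],10]
    - [[0,0,0],[0,-3,0],10]
    - [[0,0,0],[0,-1,0],10]
    - [[0,0,0],[0,0,0],10]

```text
time: 11.63
tool_pos: [0.5526, 0.0706, 0.1199]
tcp_rot: [-3.139, 0.121, -0.0]
wrist_force: [-0.7, 0.2, -0.8]
width: 0.215
grip_force: 88.6
```

Request:
step_arm:
  targets:
    - [[0,0,0],[0,-1.5,0],10]
    - [[0,0,0],[0,0,0],10]

```text
time: 11.8
tool_pos: [0.5528, 0.072, 0.1199]
tcp_rot: [-3.139, 0.122, -0.0]
wrist_force: [-0.2, -0.6, -1.6]
width: 0.217
grip_force: 88.6
```

Request:
step_arm:
  targets:
    - [[0,0,0],[0,-1.5,0],10]
    - [[0,0,0],[0,0,0],10]

```text
time: 11.97
tool_pos: [0.5529, 0.0734, 0.1199]
tcp_rot: [-3.139, 0.122, -0.0]
wrist_force: [0.4, 0.1, -2.7]
width: 0.217
grip_force: 88.6
```

Request:
step_arm:
  targets:
    - [[0,0,0],[0,-1.5,0],10]
    - [[0,0,0],[0,0,0],10]

```text
time: 12.13
tool_pos: [0.553, 0.0749, 0.1199]
tcp_rot: [-3.139, 0.122, -0.0]
wrist_force: [0.1, -0.1, -1.3]
width: 0.222
grip_force: 88.6
```

Request:
step_arm:
  targets:
    - [[0,0,0],[0,-1.5,0],10]
    - [[0,0,0],[0,0,0],10]

```text
time: 12.3
tool_pos: [0.5532, 0.0764, 0.1199]
tcp_rot: [-3.139, 0.122, -0.0]
wrist_force: [-0.1, 0.4, -2.5]
width: 0.218
grip_force: 88.6
```

```bash
python3 -c "
from h import *
cf();plan(W(-84.7,-15,120),YAW)"
```

```text
chest-frame tcp [-85.8 -30.3 119.9]
t 12.3 tcp [0.5532 0.0764 0.1199] turn rad [-0.0001 -0.      0.0001] shift mm [  1.1 -15.3  -0.1] F [-0.11  0.43 -2.45] q [0.09 0.23 2.02 0.   0.89 1.74] w 0.218 g 88.59050989151001
```

Request:
step_arm:
  targets:
    - [[0,0,0],[0,-1.5,0],10]
    - [[0,0,0],[0,0,0],10]

```text
time: 12.47
tool_pos: [0.5533, 0.0779, 0.1199]
tcp_rot: [-3.139, 0.122, -0.0]
wrist_force: [-0.9, -0.8, -1.1]
width: 0.218
grip_force: 88.6
```

Request:
step_arm:
  targets:
    - [[0,0,0],[0,-1.5,0],10]
    - [[0,0,0],[0,0,0],10]

```text
time: 12.63
tool_pos: [0.5534, 0.0794, 0.1199]
tcp_rot: [-3.139, 0.122, -0.0]
wrist_force: [-0.8, 0.1, -1.7]
width: 0.219
grip_force: 88.6
```

Request:
step_arm:
  targets:
    - [[0,0,0],[0,-2,0],10]
    - [[0,0,0],[0,0,0],10]

```text
time: 12.8
tool_pos: [0.5536, 0.0814, 0.1199]
tcp_rot: [-3.139, 0.122, -0.0]
wrist_force: [-0.1, -0.6, -2.7]
width: 0.217
grip_force: 88.6
```

Request:
step_arm:
  targets:
    - [[0,0,0],[0,-2.5,0],10]
    - [[0,0,0],[0,-2,0],10]
    - [[0,0,0],[0,0,0],10]

```text
time: 13.05
tool_pos: [0.5539, 0.0861, 0.1199]
tcp_rot: [-3.139, 0.122, -0.0]
wrist_force: [0.5, -0.9, -2.4]
width: 0.212
grip_force: 88.6
```

Request:
step_arm:
  targets:
    - [[0,0,0],[0,-2.5,0],10]
    - [[0,0,0],[0,-2,0],10]
    - [[0,0,0],[0,0,0],10]

```text
time: 13.3
tool_pos: [0.5543, 0.0906, 0.1199]
tcp_rot: [-3.139, 0.122, -0.0]
wrist_force: [-0.8, -0.9, -2.3]
width: 0.219
grip_force: 88.6
```

Request:
step_arm:
  targets:
    - [[0,0,0],[-1.5,0,0],10]
    - [[0,0,0],[-1.5,0,0],10]
    - [[0,0,0],[0,0,0],10]

```text
time: 13.55
tool_pos: [0.5507, 0.0904, 0.1197]
tcp_rot: [3.139, -0.122, -0.001]
wrist_force: [-0.2, 0.0, -1.1]
width: 0.216
grip_force: 88.6
```

```bash
python3 - <<'E'
from h import *
cf();plan(W(-84.7,-15,120),YAW)
im=read_camera("scene");cv2.imwrite("pics/s6.png",im[:,:,::-1])
# pin pixel motion detector baseline: crop kept for later
E
```

```text
chest-frame tcp [-89.3 -16.6 119.7]
t 13.55 tcp [0.5507 0.0904 0.1197] turn rad [ 0.0001  0.0007 -0.    ] shift mm [ 4.6 -1.6 -0.3] F [-0.25  0.01 -1.1 ] q [0.12 0.23 2.02 0.   0.9  1.77] w 0.216 g 88.58968734741211
```

Request:
step_arm:
  targets:
    - [[0,0,0],[-1,0,0],10]
    - [[0,0,0],[-1,0,0],10]
    - [[0,0,0],[0,0,0],10]

```text
time: 13.85
tool_pos: [0.549, 0.0905, 0.1199]
tcp_rot: [3.139, -0.122, -0.0]
wrist_force: [-0.4, 0.1, -2.0]
width: 0.218
grip_force: 88.6
```

Request:
step_arm:
  targets:
    - [[0,0,0],[-1,0,0],10]
    - [[0,0,0],[-1,0,0],10]
    - [[0,0,0],[0,0,0],10]

```text
time: 14.1
tool_pos: [0.5476, 0.0907, 0.1201]
tcp_rot: [-3.139, 0.122, -0.002]
wrist_force: [1.9, -0.6, -2.6]
width: 0.219
grip_force: 88.5
```

Request:
step_arm:
  targets:
    - [[0,0,0],[-1,0,0],10]
    - [[0,0,0],[-1,0,0],10]
    - [[0,0,0],[0,0,0],10]

```text
time: 14.35
tool_pos: [0.5456, 0.0909, 0.1201]
tcp_rot: [-3.139, 0.122, -0.002]
wrist_force: [1.8, -0.0, -1.7]
width: 0.219
grip_force: 88.5
```

Request:
step_arm:
  targets:
    - [[0,0,0],[-1,0,0],10]
    - [[0,0,0],[-1,0,0],10]
    - [[0,0,0],[0,0,0],10]

```text
time: 14.6
tool_pos: [0.5433, 0.0911, 0.12]
tcp_rot: [-3.139, 0.122, -0.001]
wrist_force: [2.1, -0.2, -2.0]
width: 0.22
grip_force: 88.4
```

Request:
step_arm:
  targets:
    - [[0,0,0],[-1,0,0],10]
    - [[0,0,0],[-1,0,0],10]
    - [[0,0,0],[0,0,0],10]

```text
time: 14.85
tool_pos: [0.5412, 0.0912, 0.12]
tcp_rot: [-3.139, 0.122, -0.0]
wrist_force: [2.9, 0.1, -2.1]
width: 0.217
grip_force: 88.5
```

```bash
python3 -c "
from h import *
cf();plan(W(-84.7,-15,120),YAW)"
```

```text
chest-frame tcp [-98.8 -16.5 120. ]
t 14.85 tcp [0.5412 0.0912 0.12  ] turn rad [-0.     -0.0002  0.0001] shift mm [14.1 -1.5 -0. ] F [ 2.86  0.09 -2.12] q [0.12 0.21 2.04 0.   0.89 1.77] w 0.217 g 88.45528364181519
```

Request:
step_arm:
  targets:
    - [[0,0,0],[-1,0,0],10]
    - [[0,0,0],[-1,0,0],10]
    - [[0,0,0],[-1,0,0],10]
    - [[0,0,0],[-1,0,0],10]
    - [[0,0,0],[0,0,0],10]

```text
time: 15.27
tool_pos: [0.537, 0.0915, 0.1199]
tcp_rot: [-3.139, 0.122, 0.0]
wrist_force: [2.8, 0.3, -1.4]
width: 0.218
grip_force: 88.5
```

Request:
step_arm:
  targets:
    - [[0,0,0],[-1,0,0],10]
    - [[0,0,0],[-1,0,0],10]
    - [[0,0,0],[-1,0,0],10]
    - [[0,0,0],[0,0,0],10]

```text
time: 15.6
tool_pos: [0.534, 0.0917, 0.1198]
tcp_rot: [3.139, -0.122, -0.0]
wrist_force: [3.2, -0.8, -1.0]
width: 0.22
grip_force: 88.5
```

```bash
python3 -c "
from h import *
cf();plan(W(-84.7,-15,120),YAW)
import time
for c in('scene',):
  read_camera(c)
  for d in tip_of(c,'pin_mid')[:3]:print(c,np.round(d['at'],1),d['score'],np.round(onz(c,*d['at'],.06),4))"
```

```text
chest-frame tcp [-106.   -16.6  119.8]
t 15.6 tcp [0.534  0.0917 0.1198] turn rad [ 0.      0.0003 -0.    ] shift mm [21.3 -1.6 -0.2] F [ 3.17 -0.84 -0.97] q [0.12 0.2  2.05 0.   0.89 1.77] w 0.22 g 88.51568341255188
scene [222.8 389. ] 0.49 [0.7042 0.0843 0.06  ]
scene [250.1 195.2] 0.17 [ 0.496  -0.2856  0.06  ]
```

Travel is about 14 mm so far. From here I'll feel for the stop with small steps.

Request:
step_arm:
  targets:
    - [[0,0,0],[-0.6,0,0],10]
    - [[0,0,0],[-0.6,0,0],10]
    - [[0,0,0],[0,0,0],10]

```text
time: 15.95
tool_pos: [0.533, 0.0918, 0.1199]
tcp_rot: [3.139, -0.122, -0.0]
wrist_force: [3.3, -0.1, -1.3]
width: 0.218
grip_force: 88.5
```

Request:
step_arm:
  targets:
    - [[0,0,0],[-0.6,0,0],10]
    - [[0,0,0],[-0.6,0,0],10]
    - [[0,0,0],[0,0,0],10]

```text
time: 16.2
tool_pos: [0.5318, 0.0919, 0.1199]
tcp_rot: [-3.139, 0.122, 0.0]
wrist_force: [3.2, -0.7, -2.0]
width: 0.222
grip_force: 88.5
```

Now one step per turn.

Request:
step_arm:
  targets:
    - [[0,0,0],[-0.6,0,0],10]
    - [[0,0,0],[-0.6,0,0],10]
    - [[0,0,0],[0,0,0],10]

```text
time: 16.45
tool_pos: [0.5306, 0.092, 0.1199]
tcp_rot: [3.139, -0.122, -0.0]
wrist_force: [2.2, -0.7, -1.9]
width: 0.22
grip_force: 88.5
```

Request:
step_arm:
  targets:
    - [[0,0,0],[-0.6,0,0],10]
    - [[0,0,0],[-0.6,0,0],10]
    - [[0,0,0],[0,0,0],10]

```text
time: 16.7
tool_pos: [0.5294, 0.0921, 0.1199]
tcp_rot: [3.139, -0.122, -0.0]
wrist_force: [2.3, -0.6, -1.0]
width: 0.216
grip_force: 88.5
```

Request:
step_arm:
  targets:
    - [[0,0,0],[-0.6,0,0],10]
    - [[0,0,0],[-0.6,0,0],10]
    - [[0,0,0],[0,0,0],10]

```text
time: 16.95
tool_pos: [0.5281, 0.0922, 0.1199]
tcp_rot: [3.139, -0.122, -0.0]
wrist_force: [2.8, -0.2, -1.7]
width: 0.216
grip_force: 88.5
```

Request:
step_arm:
  targets:
    - [[0,0,0],[-0.6,0,0],10]
    - [[0,0,0],[-0.6,0,0],10]
    - [[0,0,0],[0,0,0],10]

```text
time: 17.2
tool_pos: [0.5275, 0.0923, 0.1201]
tcp_rot: [-3.139, 0.122, -0.002]
wrist_force: [4.4, -0.3, -3.1]
width: 0.219
grip_force: 88.5
```

Request:
step_arm:
  targets:
    - [[0,0,0],[-0.4,0,0],10]
    - [[0,0,0],[0,0,0],10]
    - [[0,0,0],[0,0,0],10]

```text
time: 17.45
tool_pos: [0.5273, 0.0923, 0.1201]
tcp_rot: [-3.139, 0.122, -0.002]
wrist_force: [4.7, 0.2, -2.7]
width: 0.22
grip_force: 88.5
```

Request:
step_arm:
  targets:
    - [[0,0,0],[-0.6,0,0],10]
    - [[0,0,0],[0,0,0],10]
    - [[0,0,0],[0,0,0],10]

```text
time: 17.7
tool_pos: [0.5271, 0.0924, 0.1203]
tcp_rot: [-3.139, 0.122, -0.003]
wrist_force: [6.3, -0.8, -2.7]
width: 0.22
grip_force: 88.4
```

Request:
step_arm:
  targets:
    - [[0,0,0],[-0.6,0,0],10]
    - [[0,0,0],[-0.6,0,0],10]
    - [[0,0,0],[0,0,0],10]

```text
time: 17.95
tool_pos: [0.5266, 0.0924, 0.1205]
tcp_rot: [-3.139, 0.122, -0.006]
wrist_force: [9.4, -0.1, -3.7]
width: 0.217
grip_force: 88.2
```

Request:
step_arm:
  targets:
    - [[0,0,0],[-0.6,0,0],10]
    - [[0,0,0],[-0.4,0,0],10]
    - [[0,0,0],[0,0,0],10]

```text
time: 18.2
tool_pos: [0.5261, 0.0925, 0.1206]
tcp_rot: [-3.139, 0.122, -0.008]
wrist_force: [10.5, 0.0, -5.5]
width: 0.217
grip_force: 88.0
```

Request:
step_arm:
  targets:
    - [[0,0,0],[-0.5,0,0],10]
    - [[0,0,0],[-0.4,0,0],10]
    - [[0,0,0],[0,0,0],10]

```text
time: 18.45
tool_pos: [0.5258, 0.0926, 0.1208]
tcp_rot: [-3.139, 0.122, -0.01]
wrist_force: [11.5, -0.9, -5.1]
width: 0.22
grip_force: 88.0
```

Request:
step_arm:
  targets:
    - [[0,0,0],[-0.5,0,0],10]
    - [[0,0,0],[0,0,0],10]
    - [[0,0,0],[0,0,0],10]

```text
time: 18.7
tool_pos: [0.5256, 0.0926, 0.1209]
tcp_rot: [-3.138, 0.123, -0.011]
wrist_force: [12.5, 0.3, -7.0]
width: 0.215
grip_force: 88.0
```

Request:
step_arm:
  targets:
    - [[0,0,0],[-0.2,0,0],10]
    - [[0,0,0],[0,0,0],10]
    - [[0,0,0],[0,0,0],10]
    - [[0,0,0],[0,0,0],10]
    - [[0,0,0],[0,0,0],10]

```text
time: 19.12
tool_pos: [0.5255, 0.0927, 0.1209]
tcp_rot: [-3.138, 0.123, -0.012]
wrist_force: [13.1, -0.7, -8.1]
width: 0.217
grip_force: 88.0
```

Request:
step_arm:
  targets:
    - [[0,0,0],[0,0,0],10]
    - [[0,0,0],[0,0,0],10]
    - [[0,0,0],[0,0,0],10]
    - [[0,0,0],[0,0,0],10]
    - [[0,0,0],[0,0,0],10]

```text
time: 19.53
tool_pos: [0.5256, 0.0927, 0.1209]
tcp_rot: [-3.138, 0.123, -0.012]
wrist_force: [13.3, 0.1, -7.1]
width: 0.219
grip_force: 88.0
```

Request:
step_arm:
  targets:
    - [[0,0,0],[0,0,0],10]
    - [[0,0,0],[0,0,0],10]
    - [[0,0,0],[0,0,0],10]
    - [[0,0,0],[0,0,0],10]
    - [[0,0,0],[0,0,0],10]

```text
time: 19.95
tool_pos: [0.5255, 0.0926, 0.1209]
tcp_rot: [-3.138, 0.123, -0.011]
wrist_force: [13.8, -0.9, -6.7]
width: 0.217
grip_force: 88.0
```

```bash
python3 -c "
from h import *
cf();plan(W(-84.7,-15,120),YAW)"
```

```text
chest-frame tcp [-114.5  -16.3  120.9]
t 19.95 tcp [0.5255 0.0926 0.1209] turn rad [-0.001  -0.0072 -0.0004] shift mm [29.8 -1.3  0.9] F [13.8  -0.89 -6.72] q [ 0.13  0.18  2.07 -0.    0.88  1.78] w 0.217 g 87.97987103462219
```

Request:
step_arm:
  targets:
    - [[0,0,0],[1,0,0],10]
    - [[0,0,0],[1,0,0],10]
    - [[0,0,0],[2,0,0],10]
    - [[0,0,0],[3,0,0],10]
    - [[0,0,0],[3,0,0],10]

```text
time: 20.37
tool_pos: [0.5309, 0.0918, 0.1191]
tcp_rot: [3.139, -0.122, -0.006]
wrist_force: [-0.2, -0.4, -2.0]
width: 0.216
grip_force: 88.9
```

Request:
step_arm:
  targets:
    - [[0,0,0],[2,0,0],10]
    - [[0,0,0],[0,0,0],10]
    - [[0,0,0],[0,0,0],10]
    - [[0,0,0],[0,0,0],10]

```text
time: 20.7
tool_pos: [0.5337, 0.0917, 0.1196]
tcp_rot: [3.139, -0.122, -0.002]
wrist_force: [0.2, -0.2, -2.2]
width: 0.224
grip_force: 88.9
```

```bash
python3 -c "
from h import *
cf();plan(W(-104,-43.3,120),YAW)
im=read_camera('scene');cv2.imwrite('pics/s7.png',im[:,:,::-1])
for d in tip_of('scene','pin_mid')[:3]:print(np.round(d['at'],1),d['score'],np.round(onz('scene',*d['at'],.06),4))"
```

```text
chest-frame tcp [-106.4  -16.6  119.6]
t 20.7 tcp [0.5337 0.0917 0.1196] turn rad [0.0002 0.0013 0.0001] shift mm [ 2.4 26.7 -0.4] F [ 0.24 -0.24 -2.19] q [0.12 0.2  2.05 0.   0.89 1.77] w 0.224 g 88.85574102401733
```

Request:
step_arm:
  targets:
    - [[0,0,0],[1,3,0],10]
    - [[0,0,0],[0,5,0],10]
    - [[0,0,0],[0,5,0],10]
    - [[0,0,0],[0,5,0],10]
    - [[0,0,0],[0,0,0],10]

```text
time: 21.22
tool_pos: [0.5337, 0.0726, 0.1198]
tcp_rot: [3.139, -0.123, -0.0]
wrist_force: [0.4, 1.2, -1.5]
width: 0.22
grip_force: 88.8
```

Request:
step_arm:
  targets:
    - [[0,0,0],[0,4,0],10]
    - [[0,0,0],[0,4,0],10]
    - [[0,0,0],[0,0,0],10]
    - [[0,0,0],[0,0,0],10]

```text
time: 21.55
tool_pos: [0.5332, 0.0655, 0.1199]
tcp_rot: [-3.139, 0.123, 0.0]
wrist_force: [0.4, -0.2, -1.5]
width: 0.222
grip_force: 88.8
```

```bash
python3 -c "
from h import *
cf();plan(W(-210,-43.3,120),YAW)"
```

```text
chest-frame tcp [-104.8  -42.8  119.9]
t 21.55 tcp [0.5332 0.0655 0.1199] turn rad [-0.0001  0.0001 -0.0006] shift mm [-1.052e+02  5.000e-01 -1.000e-01] F [ 0.44 -0.17 -1.47] q [0.08 0.19 2.06 0.   0.89 1.72] w 0.222 g 88.8032341003418
```

Request:
step_arm:
  targets:
    - [[0,0,0],[-5,0.5,0],10]
    - [[0,0,0],[-8,0,0],10]
    - [[0,0,0],[-12,0,0],10]
    - [[0,0,0],[-12,0,0],10]
    - [[0,0,0],[-12,0,0],10]

```text
time: 21.97
tool_pos: [0.4824, 0.0692, 0.1196]
tcp_rot: [3.139, -0.122, -0.002]
wrist_force: [0.0, 0.5, -1.9]
width: 0.219
grip_force: 88.8
```

Request:
step_arm:
  targets:
    - [[0,0,0],[-14,0,0],10]
    - [[0,0,0],[-14,0,0],10]
    - [[0,0,0],[-14,0,0],10]
    - [[0,0,0],[-14,0,0],10]
    - [[0,0,0],[0,0,0],10]

```text
time: 22.38
tool_pos: [0.4241, 0.0735, 0.1188]
tcp_rot: [3.139, -0.121, -0.007]
wrist_force: [-0.3, 0.5, -2.4]
width: 0.219
grip_force: 88.8
```

Request:
step_arm:
  targets:
    - [[0,0,0],[0,0,-25],10]
    - [[0,0,0],[0,0,-35],10]
    - [[0,0,0],[0,0,-35],10]
    - [[0,0,0],[0,0,-30],10]
    - [[0,0,0],[0,0,0],10]

```text
time: 22.8
tool_pos: [0.4326, 0.0739, 0.2523]
tcp_rot: [-3.137, 0.122, -0.021]
wrist_force: [1.1, 1.0, -1.3]
width: 0.215
grip_force: 88.8
```

```bash
python3 - <<'E'
from h import *
cf();s=np.load("seat.npz")["p"];print(s)
plan([s[0],s[1],.24],-18.36)
E
```

```text
chest-frame tcp [-205.8  -42.2  252.3]
[ 0.49270233 -0.2774306   0.11578542]
t 22.8 tcp [0.4326 0.0739 0.2523] turn rad [-0.0042 -0.0131  0.243 ] shift mm [167.7 314.5  12.3] F [ 1.13  0.99 -1.32] q [ 0.11 -0.16  2.15 -0.    1.14  1.76] w 0.215 g 88.79575610160828
```

Request:
step_arm:
  targets:
    - [[0,0,0.081],[0,0,0],10]
    - [[0,0,0.081],[0,0,0],10]
    - [[0,0,0.081],[0,0,0],10]
    - [[0,0,0],[14,26,0],10]
    - [[0,0,0],[14,26,0],10]

```text
time: 23.22
tool_pos: [0.4383, 0.0156, 0.2443]
tcp_rot: [-3.102, 0.496, -0.0]
wrist_force: [0.5, 0.0, -2.6]
width: 0.22
grip_force: 88.8
```

Request:
step_arm:
  targets:
    - [[0,0,0],[14,26,0],10]
    - [[0,0,0],[14,26,0],10]
    - [[0,0,0],[14,26,0],10]
    - [[0,0,0],[14,26,0],10]
    - [[0,0,0],[14,26,0],10]

```text
time: 23.63
tool_pos: [0.4638, -0.1316, 0.2442]
tcp_rot: [-3.101, 0.502, 0.0]
wrist_force: [0.4, 0.5, -1.6]
width: 0.22
grip_force: 88.8
```

Request:
step_arm:
  targets:
    - [[0,0,0],[14,26,0],10]
    - [[0,0,0],[14,26,0],10]
    - [[0,0,0],[14,26,0],10]
    - [[0,0,0],[14,26,0],10]
    - [[0,0,0],[0,0,0],10]

```text
time: 24.05
tool_pos: [0.4853, -0.2511, 0.2445]
tcp_rot: [3.098, -0.505, 0.003]
wrist_force: [0.1, -0.1, -1.6]
width: 0.216
grip_force: 89.0
```

Request:
step_arm:
  targets:
    - [[0,0,0],[0,0,0],10]
    - [[0,0,0],[0,0,0],10]
    - [[0,0,0],[0,0,0],10]

```text
time: 24.3
tool_pos: [0.484, -0.2455, 0.2442]
tcp_rot: [-3.101, 0.5, 0.002]
wrist_force: [0.2, -0.4, -3.1]
width: 0.219
grip_force: 88.9
```

```bash
python3 - <<'E'
from h import *
s=np.load("seat.npz")["p"]
plan(s,-18.34)
E
```

```text
t 24.3 tcp [ 0.484  -0.2455  0.2442] turn rad [-0.0006  0.0013  0.0001] shift mm [ 18.3  27.6 128.4] F [ 0.2 -0.4 -3.1] q [-0.52  0.06  1.95  0.    1.13  1.38] w 0.219 g 88.94566655158997
```

Request:
step_arm:
  targets:
    - [[0,0,0],[9,14,0],10]
    - [[0,0,0],[9,13.5,10],10]
    - [[0,0,0],[0,0,30],10]
    - [[0,0,0],[0,0,30],10]
    - [[0,0,0],[0,0,25],10]

```text
time: 24.72
tool_pos: [0.493, -0.2782, 0.1487]
tcp_rot: [3.101, -0.5, 0.001]
wrist_force: [-0.1, 0.9, -2.6]
width: 0.218
grip_force: 89.1
```

Request:
step_arm:
  targets:
    - [[0,0,0],[0,0,5],10]
    - [[0,0,0],[0,0,0],10]
    - [[0,0,0],[0,0,0],10]
    - [[0,0,0],[0,0,0],10]

```text
time: 25.05
tool_pos: [0.4944, -0.279, 0.1471]
tcp_rot: [3.1, -0.501, 0.006]
wrist_force: [-0.6, -0.3, -1.8]
width: 0.218
grip_force: 88.9
```

```bash
python3 - <<'E'
from h import *
s=np.load("seat.npz")["p"]
plan(s,-18.34)
k=calibration("wrist");im=read_camera("wrist");a=cv2.imread("pics/w2.png")
cv2.imwrite("pics/w6.png",np.hstack([a[:,200:460],im[:,200:460,::-1]]))
E
```

```text
t 25.05 tcp [ 0.4944 -0.279   0.1471] turn rad [ 0.0009 -0.0038 -0.0001] shift mm [-2.1 -1.  31.3] F [-0.62 -0.25 -1.76] q [-0.56  0.21  1.98 -0.    0.95  1.33] w 0.218 g 88.94167900085449
```

View pics/w6.png

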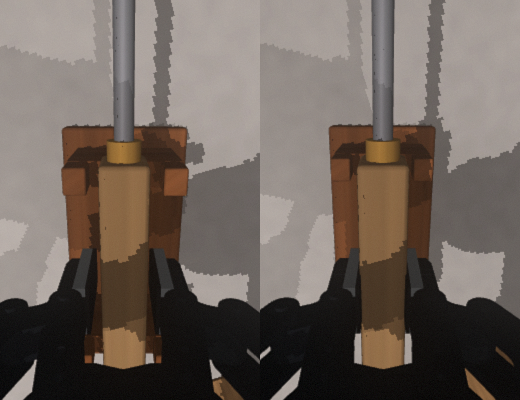

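The last picture shows the rod sitting in the grip as before and lined up over the notches (ferrule at (382,150), as in the seated view). Lowering.

Request:
step_arm:
  targets:
    - [[0,0,0],[0,0,8],10]
    - [[0,0,0],[0,0,8],10]
    - [[0,0,0],[0,0,6],10]
    - [[0,0,0],[0,0,0],10]
    - [[0,0,0],[0,0,0],10]

```text
time: 25.52
tool_pos: [0.4923, -0.278, 0.1219]
tcp_rot: [-3.1, 0.502, 0.003]
wrist_force: [-0.0, 0.1, -1.8]
width: 0.216
grip_force: 88.9
```

```bash
python3 - <<'E'
from h import *
plan(np.load("seat.npz")["p"],-18.34)
E
```

```text
t 25.52 tcp [ 0.4923 -0.278   0.1219] turn rad [-0.0005  0.002  -0.0006] shift mm [ 0.3 -0.7  6.1] F [-0.02  0.09 -1.76] q [-0.56  0.24  2.    0.    0.9   1.33] w 0.216 g 88.94090294837952
```

Request:
step_arm:
  targets:
    - [[0,0,0],[0,0,2],10]
    - [[0,0,0],[0,0,2],10]
    - [[0,0,0],[0,0,1],10]
    - [[0,0,0],[0,0,0],10]
    - [[0,0,0],[0,0,0],10]

```text
time: 25.93
tool_pos: [0.4929, -0.2784, 0.1179]
tcp_rot: [-3.101, 0.502, 0.0]
wrist_force: [-0.3, -0.3, -2.2]
width: 0.22
grip_force: 88.9
```

Request:
step_arm:
  targets:
    - [[0,0,0],[0,0,0.8],10]
    - [[0,0,0],[0,0,0],10]
    - [[0,0,0],[0,0,0],10]

```text
time: 26.18
tool_pos: [0.493, -0.2784, 0.1171]
tcp_rot: [3.101, -0.502, 0.0]
wrist_force: [0.0, 0.2, -1.8]
width: 0.22
grip_force: 88.9
```

```bash
python3 - <<'E'
from h import *
plan(np.load("seat.npz")["p"],-18.34)
E
```

```text
t 26.18 tcp [ 0.493  -0.2784  0.1171] turn rad [ 0.     -0.0001 -0.0006] shift mm [-0.6 -0.8  1.3] F [ 0.04  0.21 -1.77] q [-0.56  0.25  2.    0.    0.89  1.33] w 0.22 g 88.94034504890442
```

Request:
step_arm:
  targets:
    - [[0,0,0],[-0.5,-0.5,0.6],10]
    - [[0,0,0],[0,0,0.6],10]
    - [[0,0,0],[0,0,0],10]
    - [[0,0,0],[0,0,0],10]

```text
time: 26.52
tool_pos: [0.4926, -0.2777, 0.1159]
tcp_rot: [-3.101, 0.502, -0.0]
wrist_force: [0.7, 1.1, -1.1]
width: 0.217
grip_force: 89.2
```

Request:
step_arm:
  targets:
    - [[0,0,0],[0,0,0.4],10]
    - [[0,0,0],[0,0,0],10]
    - [[0,0,0],[0,0,0],10]

```text
time: 26.77
tool_pos: [0.4927, -0.2777, 0.1158]
tcp_rot: [3.101, -0.502, 0.0]
wrist_force: [-1.3, 0.8, 2.1]
width: 0.221
grip_force: 89.5
```

Contact: Fz went up by 4 N, so the rod is seated. I'll open gently and rise.

Request:
step_arm:
  targets:
    - [[0,0,0],[0,0,0],22]
    - [[0,0,0],[0,0,0],26]
    - [[0,0,0],[0,0,0],32]
    - [[0,0,0],[0,0,0],40]
    - [[0,0,0],[0,0,0],50]
  grip_force: 20

```text
time: 27.18
tool_pos: [0.4927, -0.2778, 0.1155]
tcp_rot: [3.101, -0.502, 0.0]
wrist_force: [0.2, -0.4, 0.3]
width: 0.579
grip_force: 0.0
```

Request:
step_arm:
  targets:
    - [[0,0,0],[0,0,0],60]
    - [[0,0,0],[0,0,0],60]
    - [[0,0,0],[0,0,-5],60]
    - [[0,0,0],[0,0,-15],60]
    - [[0,0,0],[0,0,-25],60]

```text
time: 27.6
tool_pos: [0.4907, -0.2765, 0.1583]
tcp_rot: [-3.099, 0.501, 0.009]
wrist_force: [0.7, 0.4, -0.4]
width: 0.705
grip_force: 0.0
```

Request:
step_arm:
  targets:
    - [[0,0,0],[0,0,-40],60]
    - [[0,0,0],[0,0,-40],60]
    - [[0,0,0],[0,0,-40],60]
    - [[0,0,0],[0,0,-40],60]
    - [[0,0,0],[0,0,0],60]

```text
time: 28.02
tool_pos: [0.4961, -0.2798, 0.3317]
tcp_rot: [3.095, -0.5, 0.025]
wrist_force: [1.5, -0.6, 1.8]
width: 0.703
grip_force: 0.0
```

Request:
step_arm:
  targets:
    - [[0,0,0],[-23,0,0],60]
    - [[0,0,0],[0,0,0],60]
    - [[0,0,0],[0,0,0],60]
    - [[0,0,0],[0,0,0],60]

```text
time: 28.35
tool_pos: [0.4708, -0.2705, 0.3204]
tcp_rot: [3.101, -0.502, 0.0]
wrist_force: [0.7, -0.1, -0.2]
width: 0.702
grip_force: 0.0
```

```bash
python3 - <<'E'
from h import *
plan(np.load("seat.npz")["p"],-18.34)
k=calibration("wrist");im=read_camera("wrist")
for d in cut_out("wrist","rod_grip")[:2]:
    m=d["region"];ys,xs=np.nonzero(m);print("rod",d["score"],d["extent"],cv2.minAreaRect(np.column_stack([xs,ys]).astype(np.float32)))
for q,z in(("rod_grip",.06),("rest_seat",.06)):
    for d in tip_of("wrist",q)[:2]:print(q,d["at"],d["score"],onz("wrist",*d["at"],z,k))
a=read_camera("scene");b=cv2.imread("pics/scene0.png")[:,:,::-1]
D=np.abs(a.astype(int)-b).max(2)
for n,(r0,r1,c0,c1) in dict(rodrest=(220,312,175,240),spool=(285,328,275,320),pumpkin=(160,195,415,455),glue=(120,168,380,408),chest=(185,275,335,455)).items():
    print(n,D[r0:r1,c0:c1].max(),(D[r0:r1,c0:c1]>40).sum())
for q in("pin_mid",):
    for d in tip_of("scene",q)[:2]:print(q,d["at"],d["score"],onz("scene",*d["at"],.06))
E
```

```text
t 28.35 tcp [ 0.4708 -0.2705  0.3204] turn rad [-0.     -0.0003 -0.0007] shift mm [ 23.   -0.3 204.6] F [ 0.68 -0.07 -0.2 ] q [-0.57  0.    1.87  0.    1.27  1.32] w 0.702 g 0.0
rod 0.96 [308.3, 2.9, 333.6, 213.4] ((322.3470764160156, 106.0287094116211), (212.12782287597656, 20.531509399414062), 89.23609924316406)
rod 0.92 [180.0, 231.3, 301.3, 354.8] ((243.0176239013672, 292.5950622558594), (163.3151092529297, 24.072715759277344), 45.814579010009766)
rod_grip [319.8, 271.5] 0.82 [ 0.3117553  -0.14895031  0.06      ]
rod_grip [156.9, 321.4] 0.74 [ 0.49053341 -0.27584757  0.06      ]
rest_seat [150.1, 323.7] 0.68 [ 0.49662429 -0.28043918  0.06      ]
rodrest 53 17
spool 21 0
pumpkin 7 0
glue 7 0
chest 88 43
pin_mid [217.2, 386.7] 0.58 [0.68749854 0.09609162 0.06      ]
```

```bash
python3 -c "
from workcell import *
print(finish_job())"
```

```text
the job is handed in; nothing more can be done
None
```

I drew the bolt about 21 mm to its stop and held it there at about 13 N for 1.2 s; the rod is back in its rest and let go, the bystanders look unmoved, and the job is handed in (28 s), though nothing confirmed directly that the catch set.

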